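# Slide the specimen drawer tower onto its taped place

### The arm

A 7-joint arm with a two-finger parallel gripper is mounted at the origin on the work surface. World frame = base frame: x ahead of the robot, y to its left, z up, the work surface at z = 0. Lengths are in m, angles in rad, forces in N, time in s.
With the tool pointing down it reaches from about 0.425 to 1.025 m from the base axis. Payload 3.6 kg.
Tool frame: the origin (TCP) lies at the very end of the fingers, on their centre line; the grasp point (between the pads) lies 19 mm behind it (ctrl.tcp_to_grasp is the distance from the TCP to the grasp point, in m); z points along the fingers, y is the line along which they close (so a half turn about z gives the same grasp; the last joint's range is limited). The gripper opens to 85 mm and grips with 20 to 120 N. Pads are 22 mm wide; open, the fingers measure 114 mm over their backs; the gripper's body (76 mm by 85 mm) begins 54 mm behind the grasp point. The pads swing forward as they close: fully open they stand 13 mm farther back than shut.
Start: joints at [-1.345, 0.591, 0.048, 1.609, -0.033, 0.943, -0.034], TCP at [0.227, 0.688, 0.231] pointing down, gripper open.
Joint ranges: [-2.69, 2.69], [-0.47, 2.24], [-1.27, 1.36], [0.19, 2.51], [-1.53, 4.68], [0.08, 2.07], [-3.09, 3.09]. Speed limits (rad/s): [2.57, 2.57, 3.14, 3.14, 3.14, 3.14, 3.14].

### API

Orientations are given as a unit quaternion [w, x, y, z].
In Python, from rig import ctrl gives the robot as it stands. The module is installed in compiled form; this text tells all that it offers.
- The arm moves only by the tool move_arm, never from a script. Its argument "steps" is a list of rows, each an object with "offset": the shift along the tool's x, y, z scaled (see below), a list of three; "turn": the turn, a rotation vector about the tool's x, y, z scaled (see below), a list of three; "fingers": the opening, from -1 (shut) to 1 (fully open), so that 0 is half open. In form: [{"offset": [tx, ty, tz], "turn": [wx, wy, wz], "fingers": fingers}, ...]. A call has 1 to 5 rows; each row is the pose to reach, as a shift and turn from the pose commanded when the call began, along the tool's axes at that moment; what a row does not reach only later rows make up. The controller multiplies each number of a shift by 0.1 m and each number of a turn by 90 degrees. A row lasts 1/8 s, in which the tool goes at most 62.5 mm and 10.7 degrees, less where a joint would pass 70% of its speed; a pose out of reach is approached as far as the arm can. A call with a number of a shift or a turn outside -1 to 1 is refused whole. A call with a gripper value outside its range is refused whole. The fingers move at their own pace and stop on an object; "grip_force" is the grip in N (left out, the last holds). Time passes only in rows, so rows that repeat a pose let the fingers close. It gives the time, the measured TCP pose, the force, the opening and the grip force at its end, in the units of the state.
- ctrl.get_state(): the state, without advancing time (a new reading comes with each control period).
- ctrl.capture(name): name is "scene" or "side" or "wrist"; returns a dict with "img" (384x512x3 uint8, blue, green, red), "K" (3x3 intrinsics, pixels), "T" (4x4, takes a point from camera to world coordinates); the wrist camera has in their place "mount" (4x4, takes a point from camera to tool coordinates, whose origin is the TCP and whose axes are the flange's). Camera axes: x right, y up, looking along -z (the intrinsics and any distortion apply to the point x, -y, -z); pixel columns grow to the right and rows downward; lengths in m; the calibration is good to about 2 mm. A picture is of the moment at which its call begins: read the wrist's pose just before it. There is no depth.
- ctrl.finish_job(): hands the job in; it is judged then, once.
Trained networks look in a picture, given as the dict that the camera call returned (one of the last four; its "shot" number tells which), for a name from the list of things; names that differ only in an ending like _2 or _b are one class to them, and where a whole thing is asked for, a point or a joint stands for the part that bears it (a point fixed in the world has none). Each returns a list of dicts, best first, with "score" (0 to 1); they miss things now and then, are a little off and sometimes report something else, mostly with a low value. They report only what shows in the picture. A call takes as long as a camera call.
- ctrl.trace(picture, query): "mask" (384x512 bool, what is visible of it) and "position" ([row, column] in pixels, amid what is visible of it).
The state is a dict: "clock": time; "qpos": joint angles; "qd": joint speeds; "joint_torque": joint torques, N m; "tcp_pos": TCP position; "tool_rot": TCP orientation; "force": force on the tool from outside, world axes, zero at the start; "torque": the same for the moment, N m; "grip_width": finger opening in m; "gripper_force": force on a finger pad.
Only numpy, scipy, OpenCV 4.12 (cv2) and the standard library are available. Lean on these libraries where they do the work, as an engineer would, in place of code of your own. Each camera call takes 0.05 s, during which the arm holds its last target. There are 200 camera calls.

### The job

The blue specimen drawer tower has been left standing out of its place on the bench: push it sideways onto the spot marked with yellow tape, so that it stands inside the tape corners and square to them. It is heavy and narrow, so push low at its base to make it slide and never tip; do not lift it. The loose specimen on its top must ride along untouched, nothing else on the bench may be shifted, and at the end the robot stands clear.

Things in the scene. Friction and masses are not known exactly. Their poses are not given: they have to be found in the camera images.
- tower: heavy specimen drawer tower, to be pushed: upright box 140 mm deep (its x), 100 mm wide (its y), 192 mm tall, about 1.8 kg (1.4 to 2.2); dark plinth 6 to 38 mm above the bench, blue body with plain flat sides, five locked grey drawers with small pulls 9 mm proud on its front (-x side). Origin: centre of the underside of its rubber feet, at bench height; its x points out of its back, y to its left, z up
- tower_plinth (a point): middle of the tower's plinth, 22 mm above the tower's origin; the plinth's sides lie 50 mm to either side (y). The feet are centred 38 mm left and right and 56 mm before and behind; friction on the bench is 0.45 to 0.75: a sideways push above about 50 mm may tip the tower, a push on the plinth slides it with 6 to 17 N
- bay: the tower's place: a rectangle marked on the bench by four flat yellow tape corners, 180 mm (x) by 140 mm (y) inside the tape. Origin: on the bench, in its middle, where the tower's origin belongs; axes as the tower's (the drawers face -x)
- trunking: white power trunking fixed across the bench behind the bay, 1160 mm long (y), 60 mm deep, 73 mm tall. Origin: on the bench, middle of its flat front face; x points into it
- specimen: loose orange resin puck with a metal disc in its top, diameter 30 mm, 18 mm tall, lying on the tower's top (186 mm above the bench, inside a lip 6 mm high). Origin: centre of its underside. Not to be touched
- jar: bystander: amber glass jar, diameter 52 mm, 60 mm tall, near the trunking. Origin: centre of underside
- dish: bystander: round glass dish with two specimens in it, diameter 72 mm, 21 mm tall, beside the bay, across from the tower. Origin: centre of underside
- objective: bystander: dark microscope objective standing on the bench, diameter 35 mm, 53 mm tall. Origin: centre of underside
- screwdriver: bystander: screwdriver lying on the bench along its x. Origin: underside near its middle
- rack: bystander: grey compartment tray of specimens, 150 x 110 x 22 mm. Origin: centre of underside

How it is judged:
By the outcome, as a careful person would: the job done as asked, in the order asked, and still so for the second after the job is handed in, with the robot touching nothing.
It also fails if it takes over 45 s, if anything falls off the work surface, if the arm or the gripper's body presses on something with over 40 N, if the wrist force passes 120 N, or if a joint passes its speed limit or range.

## Working session

There is one attempt and no reset: what is moved stays moved. The work goes in short steps, Python scripts to look and compute and a tool call to move; the robot and the scene stay as the last step left them, time stands still between calls to the robot, and variables do not carry over. Pictures are saved under pics/ and viewed, at most 10 in all, crops included, and the job is handed in when it is done.

Besides the shell and the picture viewer there is one more tool, called after "Call:" as name([rows], argument=value, ...), one row to a line, values as JSON. move_arm: Moves the arm, as the interface text tells. Shifts and turns lie within -1 to 1; 1 stands for 0.1 m of shift or 90 degrees of turn. Its arguments: {"type":"object","properties":{"steps":{"type":"array"},"grip_force":{"type":"number"}},"required":["steps"]}

```bash
mkdir -p pics; cat > h.py <<'E'
from rig import ctrl
import numpy as np, cv2
from scipy.spatial.transform import Rotation as R
def pix2world(p,uv,z):
    K,T=p["K"],p["T"]; d=np.linalg.inv(K)@np.array([uv[0],uv[1],1.]); d=T[:3,:3]@(d*[1,-1,-1]); o=T[:3,3]
    return o+d*(z-o[2])/d[2]
def proj(p,X):
    X=np.atleast_2d(X); c=(X-p["T"][:3,3])@p["T"][:3,:3]; c=c*[1,-1,-1]; q=c@p["K"].T; return q[:,:2]/q[:,2:]
E
python3 - <<'E'
from h import *
s=ctrl.get_state(); print(s["clock"],s["tcp_pos"],s["tool_rot"],s["grip_width"])
for n in("scene","side"):
    p=ctrl.capture(n); cv2.imwrite(f"pics/{n}0.png",p["img"]); print(n,list(p),p["T"][:3,3].round(3))
    for q in("tower","tower_plinth","bay","specimen","dish","jar","objective","rack","screwdriver","trunking"):
        r=ctrl.trace(p,q)
        if r: print(q,round(r[0]["score"],2),np.round(r[0]["position"]),r[0]["mask"].sum(),pix2world(p,np.array(r[0]["position"])[::-1],0).round(3))
E
```

```text
0.0 [0.22693872 0.68769857 0.23015318] [-1.26719989e-04  1.58664156e-01  9.87331983e-01 -1.10666582e-03] 0.08561970180138533
scene ['img', 'K', 'T', 'shot'] [ 1.21  -0.875  1.033]
tower 0.57 [232. 260.] 209 [ 0.59  -0.039  0.   ]
tower_plinth 0.68 [194. 265.] 371 [0.495 0.113 0.   ]
bay 0.53 [194. 264.] 303 [0.491 0.111 0.   ]
specimen 0.5 [142. 297.] 76 [0.407 0.426 0.   ]
dish 0.83 [236. 229.] 349 [ 0.529 -0.107  0.   ]
jar 0.66 [174. 365.] 266 [0.695 0.419 0.   ]
objective 0.54 [264. 122.] 192 [ 0.368 -0.377  0.   ]
rack 0.77 [325. 139.] 2896 [ 0.558 -0.483  0.   ]
screwdriver 0.69 [163. 293.] 3380 [0.468 0.308 0.   ]
trunking 0.94 [282. 295.] 9524 [ 0.78  -0.128  0.   ]
side ['img', 'K', 'T', 'shot'] [-0.173 -0.651  0.788]
tower 0.8 [177. 200.] 2482 [0.652 0.284 0.   ]
tower_plinth 0.63 [177. 199.] 2473 [0.647 0.287 0.   ]
bay 0.49 [229. 232.] 123 [ 0.49 -0.04  0.  ]
specimen 0.4 [148. 200.] 62 [0.831 0.47  0.   ]
dish 0.55 [232. 259.] 306 [ 0.534 -0.122  0.   ]
objective 0.47 [300. 308.] 192 [ 0.401 -0.393  0.   ]
rack 0.66 [277. 368.] 1875 [ 0.582 -0.485  0.   ]
screwdriver 0.5 [196. 137.] 237 [0.402 0.377 0.   ]
trunking 0.65 [199. 321.] 6257 [ 0.837 -0.185  0.   ]
```

View pics/scene0.png

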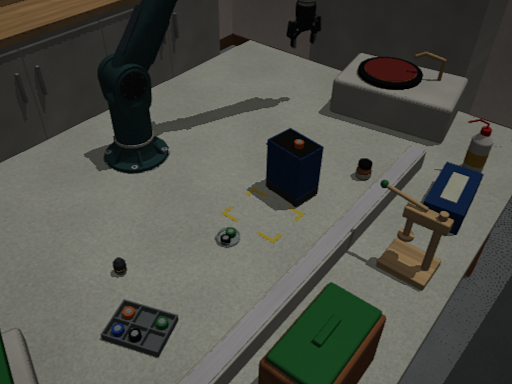

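View pics/side0.png

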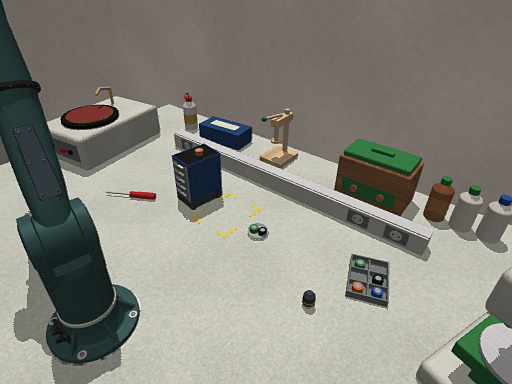

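The scene picture shows the tower at about (row 165, col 294) with the tape at rows 190–240, cols 222–302, and the dish at (236, 229). The push goes roughly along -y. I'll crop closer next.

```bash
python3 - <<'E'
from h import *
for n,(c0,r0,c1,r1) in dict(scene=(210,120,310,250),side=(160,140,280,250)).items():
    p=ctrl.capture(n); im=p["img"]
    c=cv2.resize(im[r0:r1,c0:c1],None,fx=4.5,fy=4.5,interpolation=cv2.INTER_CUBIC)
    c=cv2.convertScaleAbs(c,alpha=1.8,beta=20)
    for i in range(0,c1-c0,20): cv2.putText(c,str(c0+i),(int(i*4.5),10),0,.4,(255,255,255)); cv2.line(c,(int(i*4.5),12),(int(i*4.5),20),(255,255,255),1)
    for i in range(10,r1-r0,10): cv2.putText(c,str(r0+i),(0,int(i*4.5)),0,.4,(0,0,255))
    cv2.imwrite(f"pics/{n}1.png",c)
    h=cv2.cvtColor(im,cv2.COLOR_BGR2HSV); m=cv2.inRange(h,(20,110,90),(35,255,255))
    m[:r0]=0;m[r1:]=0;m[:,:c0]=0;m[:,c1:]=0
    k,l,st,ce=cv2.connectedComponentsWithStats(m)
    for i in range(1,k):
        if st[i,4]<8: continue
        P=np.argwhere(l==i)[:,::-1]; W=np.array([pix2world(p,u,0)[:2] for u in P])
        print(n,st[i],"x",W[:,0].min().round(3),W[:,0].max().round(3),"y",W[:,1].min().round(3),W[:,1].max().round(3),"mean",W.mean(0).round(3))
E
```

```text
scene [246 191   5   4  13] x 0.443 0.454 y 0.074 0.092 mean [0.449 0.082]
scene [222 206  16  16  81] x 0.443 0.503 y -0.047 -0.004 mean [ 0.466 -0.034]
scene [290 209  14  12  63] x 0.6 0.646 y 0.073 0.115 mean [0.631 0.1  ]
scene [257 232  25  11  93] x 0.585 0.646 y -0.047 -0.003 mean [ 0.624 -0.034]
side [219 193  18   8  44] x 0.583 0.644 y 0.076 0.117 mean [0.622 0.104]
side [249 204  12  13  51] x 0.583 0.643 y -0.046 -0.003 mean [ 0.621 -0.033]
side [191 210  14  13  59] x 0.441 0.501 y 0.074 0.118 mean [0.462 0.104]
side [216 227  21  11  67] x 0.441 0.502 y -0.046 -0.003 mean [ 0.463 -0.033]
```

View pics/scene1.png

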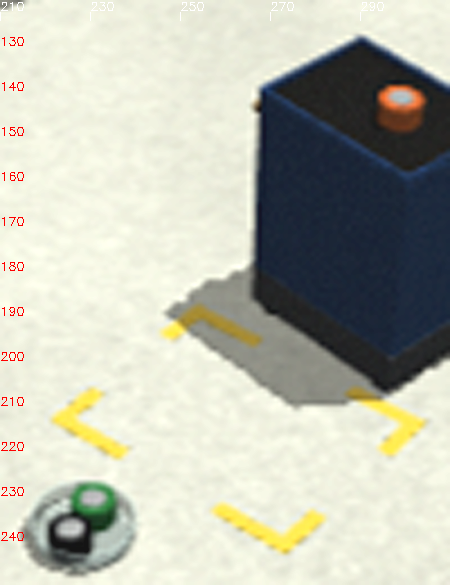

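View pics/side1.png

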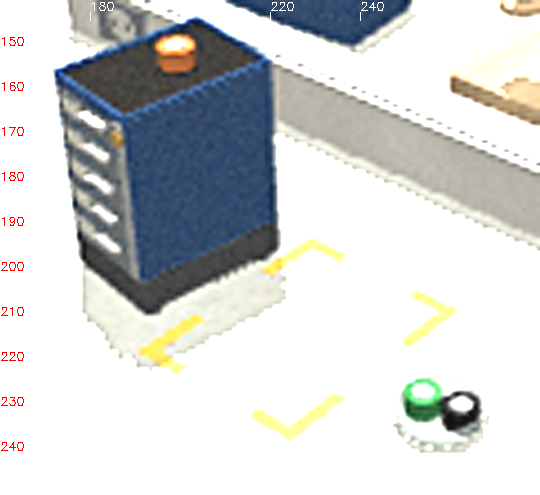

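The scene crop gives the tower's top corners at (268, 139), (290, 128) and (301, 159), and the plinth bottom at (266, 186) and (297, 207). The side crop gives the top at (188, 166), (173, 156), (220, 153) and (204, 144), and the plinth bottom at (193, 210) and (222, 195). Next I'll fit the box pose to these points.

```bash
cat >> h.py <<'E'
from scipy.optimize import least_squares
def corners(x,y,a,pts):
    c,s=np.cos(a),np.sin(a); return np.array([[x+c*.07*i-s*.05*j,y+s*.07*i+c*.05*j,z] for i,j,z in pts])
E
python3 - <<'E'
from h import *
pc={n:ctrl.capture(n) for n in("scene","side")}
d={"scene":[((-1,-1,.192),(268.4,139.5)),((-1,1,.192),(290,128.2)),((1,-1,.192),(300.7,159.3)),((-1,-1,.006),(266.2,186.2)),((1,-1,.006),(296.7,206.7))],
"side":[((-1,-1,.192),(187.8,165.8)),((-1,1,.192),(172.7,155.8)),((1,-1,.192),(220.2,152.9)),((1,1,.192),(203.8,144.2)),((-1,-1,.006),(193.3,209.6)),((1,-1,.006),(222,195.3))]}
def f(v,ns): return np.concatenate([(proj(pc[n],corners(*v,[a for a,_ in d[n]]))-np.array([b for _,b in d[n]])+.5).ravel() for n in ns])
for ns in(["scene","side"],["scene"],["side"]):
    r=least_squares(f,[.55,.15,0],args=(ns,),loss="soft_l1"); print(ns,r.x[:2].round(4),np.degrees(r.x[2]).round(1),r.fun.round(1))
# trunking edge, jar, rack
for n,q,z in(("scene","jar",.03),("scene","dish",.01),("side","dish",.01),("scene","specimen",.195),("side","specimen",.195)):
    t=ctrl.trace(pc[n],q)[0]; print(n,q,pix2world(pc[n],t["position"][::-1],z).round(3))
print(ctrl.capture("wrist")["mount"].round(3)); 
for uv in((174,135),(428,245)): print(pix2world(pc["side"],uv,.073).round(3))
E
```

```text
['scene', 'side'] [0.5503 0.18  ] -8.5 [-0.8 -0.2  0.2 -0.7  0.5  0.2 -0.5  0.1 -0.1  0.5 -0.   0.3 -0.9 -0.5
  0.4 -0.3  0.2 -1.1 -0.5  0.3  0.8 -0.4]
['scene'] [0.5506 0.1803] -8.8 [-0.7 -0.3  0.4 -0.8  0.6  0.2 -0.3  0.  -0.1  0.5]
['side'] [0.5492 0.1789] -8.2 [ 0.1  0.5 -1.  -0.2  0.4 -0.2  0.  -0.9 -0.4  0.5  0.8 -0.3]
scene jar [0.705 0.384 0.03 ]
scene dish [ 0.53  -0.114  0.01 ]
side dish [ 0.519 -0.118  0.01 ]Traceback (most recent call last):
  File "<stdin>", line 10, in <module>
IndexError: list index out of range
```

```bash
cat >> h.py <<'E'
def goal(t,sg,yaw=0):
    s,c=np.sin(np.radians(t)),np.cos(np.radians(t))
    M=np.array([[0,sg*c,-sg*s],[sg,0,0],[0,-s,-c]]).T
    return R.from_euler("z",yaw,degrees=True)*R.from_matrix(M)
def rel(pos,G):
    s=ctrl.get_state(); q=s["tool_rot"]; C=R.from_quat([q[1],q[2],q[3],q[0]])
    print("off",(C.inv().apply(np.array(pos)-s["tcp_pos"])/.1).round(3),"turn",((C.inv()*G).as_rotvec()/(np.pi/2)).round(3))
def st():
    s=ctrl.get_state(); q=s["tool_rot"]; M=R.from_quat([q[1],q[2],q[3],q[0]]).as_matrix()
    print(s["clock"],s["tcp_pos"].round(4),"z",M[:,2].round(3),"y",M[:,1].round(3),"F",np.round(s["force"],1),"q",np.round(s["qpos"],2),s["grip_width"])
E
python3 - <<'E'
from h import *
st()
for sg in(1,-1): rel([.55,.36,.2],goal(45,sg))
E
```

```text
1.5 [0.2272 0.6885 0.2313] z [ 0.  0. -1.] y [0.313 0.95  0.   ] F [0.  0.5 0.3] q [-1.35  0.59  0.05  1.61 -0.03  0.94 -0.03] 0.08567215699520918
off [-4.094 -2.108  0.313] turn [ 0.312 -0.432  0.753]
off [-4.094 -2.108  0.313] turn [ 0.469  0.339 -1.132]
```

Call:
move_arm([
  {"offset": [-1, -0.5, 0], "turn": [0.16, -0.22, 0.38], "fingers": 1},
  {"offset": [-1, -0.5, 0], "turn": [0.16, -0.22, 0.38], "fingers": 1},
  {"offset": [-1, -0.5, 0], "turn": [0.16, -0.22, 0.38], "fingers": 1},
  {"offset": [-1, -0.5, 0], "turn": [0.16, -0.22, 0.38], "fingers": 1},
  {"offset": [-1, -0.5, 0], "turn": [0.16, -0.22, 0.38], "fingers": 1},
])

```text
clock: 2.12
tcp_pos: [0.3046, 0.6115, 0.2295]
tool_rot: [0.147, 0.434, 0.876, -0.148]
force: [-0.3, -0.2, -0.1]
grip_width: 0.0853
gripper_force: 0.0
```

```bash
python3 -c "
from h import *
st();rel([.55,.36,.2],goal(45,1))"
```

```text
2.125 [0.3046 0.6115 0.2295] z [ 0.129 -0.388 -0.913] y [ 0.804  0.579 -0.132] F [-0.3 -0.2 -0.1] q [-1.48  0.71  0.34  1.5   0.06  1.28 -0.56] 0.08533485481207727
off [-3.112  0.556  1.561] turn [ 0.155 -0.21   0.376]
```

Call:
move_arm([
  {"offset": [-1, 0.18, 0.5], "turn": [0.155, -0.21, 0.376], "fingers": 1},
  {"offset": [-1, 0.18, 0.5], "turn": [0.155, -0.21, 0.376], "fingers": 1},
  {"offset": [-1, 0.18, 0.5], "turn": [0.155, -0.21, 0.376], "fingers": 1},
  {"offset": [-1, 0.18, 0.5], "turn": [0.155, -0.21, 0.376], "fingers": 1},
  {"offset": [-1, 0.18, 0.5], "turn": [0.155, -0.21, 0.376], "fingers": 1},
])

```text
clock: 2.75
tcp_pos: [0.3857, 0.5281, 0.2206]
tool_rot: [0.27, 0.654, 0.653, -0.271]
force: [0.6, -0.2, 0.3]
grip_width: 0.0856
gripper_force: 0.0
```

```bash
python3 -c "
from h import *
st();rel([.55,.36,.2],goal(45,1))"
```

```text
2.75 [0.3857 0.5281 0.2206] z [-0.003 -0.707 -0.707] y [ 1.    -0.003 -0.002] F [ 0.6 -0.2  0.3] q [-1.43  0.9   0.55  1.38  0.02  1.61 -0.93] 0.08560160135642796
off [-1.042  1.648  1.329] turn [-0.002 -0.    -0.001]
```

Call:
move_arm([
  {"offset": [-0.52, 0.82, 0.66], "turn": [0, 0, 0], "fingers": 1},
  {"offset": [-0.52, 0.82, 0.66], "turn": [0, 0, 0], "fingers": 1},
  {"offset": [-0.52, 0.82, 0.66], "turn": [0, 0, 0], "fingers": 1},
])

```text
clock: 3.12
tcp_pos: [0.4709, 0.4376, 0.2148]
tool_rot: [0.27, 0.657, 0.649, -0.272]
force: [-0.3, 0.3, -0.3]
grip_width: 0.0856
gripper_force: 0.0
```

Call:
move_arm([
  {"offset": [-0.52, 0.82, 0.66], "turn": [0, 0, 0], "fingers": 1},
  {"offset": [-0.52, 0.82, 0.66], "turn": [0, 0, 0], "fingers": 1},
  {"offset": [-0.52, 0.82, 0.66], "turn": [0, 0, 0], "fingers": 1},
])

```text
clock: 3.5
tcp_pos: [0.5512, 0.3545, 0.2046]
tool_rot: [0.27, 0.657, 0.649, -0.272]
force: [-1.0, -0.7, -0.1]
grip_width: 0.0855
gripper_force: 0.0
```

```bash
python3 -c "
from h import *
st();rel([.547,.30,.012],goal(45,1))
p=ctrl.capture('side');cv2.imwrite('pics/side2.png',p['img'])
print(ctrl.capture('wrist')['mount'].round(3))"
```

```text
3.5 [0.5512 0.3545 0.2046] z [-0.006 -0.708 -0.707] y [ 1.    -0.011  0.002] F [-1.  -0.7 -0.1] q [-1.19  0.88  0.6   1.51  0.14  1.38 -0.74] 0.08549337060529019
off [ 0.977 -0.041  1.747] turn [-0.004  0.    -0.006]
[[-0.     0.949  0.315  0.082]
 [ 1.    -0.     0.     0.   ]
 [ 0.     0.315 -0.949 -0.142]
 [ 0.     0.     0.     1.   ]]
```

View pics/side2.png

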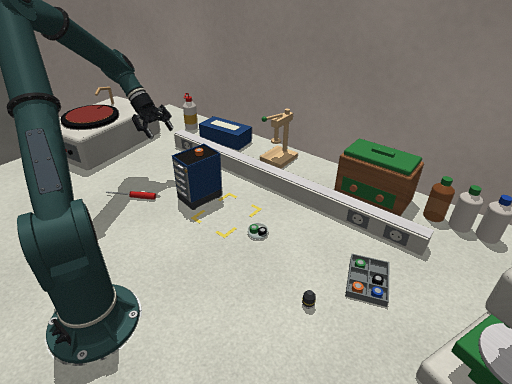

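The side picture shows the tool at (row 115, col 150), tilted, behind the tower and clear of everything. The wrist camera hangs on the lower side, so I'll use a 40° tilt.

```bash
python3 -c "
from h import *
rel([.547,.29,.11],goal(40,1));rel([.547,.29,.01],goal(40,1))"
```

```text
off [ 0.152 -0.008  1.157] turn [-0.002  0.053 -0.002]
off [ 0.857 -0.007  1.866] turn [-0.002  0.053 -0.002]
```

Call:
move_arm([
  {"offset": [0.1, 0, 0.6], "turn": [-0.002, 0.053, -0.002], "fingers": 1},
  {"offset": [0.15, 0, 0.99], "turn": [-0.002, 0.053, -0.002], "fingers": 1},
  {"offset": [0.15, 0, 0.99], "turn": [-0.002, 0.053, -0.002], "fingers": 1},
  {"offset": [0.15, 0, 0.99], "turn": [-0.002, 0.053, -0.002], "fingers": 1},
])

```text
clock: 4.1
tcp_pos: [0.5481, 0.305, 0.122]
tool_rot: [0.243, 0.663, 0.666, -0.241]
force: [0.9, 0.9, -0.3]
grip_width: 0.0857
gripper_force: 0.0
```

```bash
python3 -c "
from h import *
st();rel([.547,.29,.01],goal(40,1))"
```

```text
4.1 [0.5481 0.305  0.122 ] z [ 0.004 -0.643 -0.766] y [1.    0.004 0.001] F [ 0.9  0.9 -0.3] q [-1.14  0.9   0.56  1.68  0.12  1.12 -0.73] 0.08565641894725179
off [ 0.606 -0.013  0.954] turn [0.002 0.    0.002]
```

Call:
move_arm([
  {"offset": [0.25, 0, 0.4], "turn": [0, 0, 0], "fingers": 1},
  {"offset": [0.45, -0.01, 0.7], "turn": [0, 0, 0], "fingers": 1},
  {"offset": [0.6, -0.01, 0.94], "turn": [0, 0, 0], "fingers": 1},
  {"offset": [0.6, -0.01, 0.94], "turn": [0, 0, 0], "fingers": 1},
])

```text
clock: 4.6
tcp_pos: [0.5464, 0.2891, 0.0098]
tool_rot: [0.243, 0.663, 0.665, -0.243]
force: [-0.1, -1.3, 0.0]
grip_width: 0.0858
gripper_force: 0.0
```

```bash
python3 -c "
from h import *
st();rel([.547,.25,.01],goal(40,1));rel([.547,.19,.01],goal(40,1))
p=ctrl.capture('side');a=p['img'][100:240,100:280];p=ctrl.capture('scene');b=p['img'][100:240,230:410]
cv2.imwrite('pics/both3.png',cv2.convertScaleAbs(cv2.resize(np.vstack([a,b]),None,fx=2.1,fy=2.1,interpolation=2),alpha=1.7,beta=15))"
```

```text
4.6 [0.5464 0.2891 0.0098] z [ 0.001 -0.645 -0.764] y [ 1.     0.003 -0.001] F [-0.1 -1.3  0. ] q [-1.11  1.04  0.52  1.7   0.08  0.96 -0.77] 0.08581563789636984
off [-0.299  0.005  0.251] turn [0.001 0.002 0.002]
off [-0.758  0.003  0.638] turn [0.001 0.002 0.002]
```

View pics/both3.png

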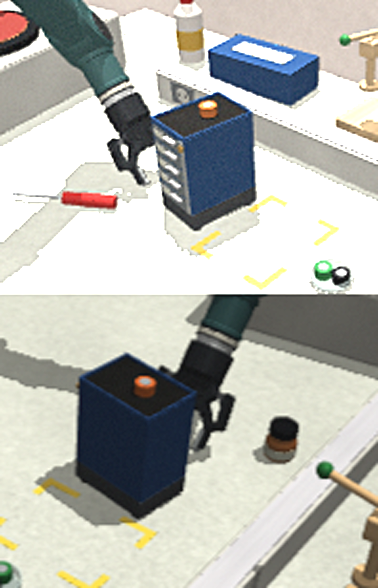

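The picture shows the open fingers low behind the tower, with the screwdriver and jar clear. I'll start the push slowly.

Call:
move_arm([
  {"offset": [-0.15, 0, 0.13], "turn": [0, 0, 0], "fingers": 1},
  {"offset": [-0.3, 0, 0.25], "turn": [0, 0, 0], "fingers": 1},
  {"offset": [-0.36, 0, 0.3], "turn": [0, 0, 0], "fingers": 1},
  {"offset": [-0.41, 0, 0.345], "turn": [0, 0, 0], "fingers": 1},
  {"offset": [-0.46, 0, 0.385], "turn": [0, 0, 0], "fingers": 1},
])

```text
clock: 5.32
tcp_pos: [0.5478, 0.2352, 0.0109]
tool_rot: [0.24, 0.666, 0.666, -0.237]
force: [-4.5, 22.2, 16.0]
grip_width: 0.0854
gripper_force: 10.9
```

```bash
python3 -c "
from h import *
st();rel([.547,.18,.01],goal(40,1))"
```

```text
5.325 [0.5478 0.2352 0.0109] z [ 0.004 -0.636 -0.772] y [1.    0.001 0.004] F [-4.5 22.2 16. ] q [-1.07  1.01  0.54  1.8   0.11  0.86 -0.75] 0.08541485817744925
off [-0.42  -0.008  0.358] turn [ 0.002 -0.006 -0.001]
```

Call:
move_arm([
  {"offset": [-0.06, 0, 0.03], "turn": [0, 0, 0], "fingers": 1},
  {"offset": [-0.11, 0, 0.065], "turn": [0, 0, 0], "fingers": 1},
  {"offset": [-0.16, 0, 0.105], "turn": [0, 0, 0], "fingers": 1},
  {"offset": [-0.21, 0, 0.145], "turn": [0, 0, 0], "fingers": 1},
])

```text
clock: 5.82
tcp_pos: [0.5462, 0.2095, 0.0114]
tool_rot: [0.24, 0.665, 0.666, -0.238]
force: [-5.2, 11.4, 1.0]
grip_width: 0.0853
gripper_force: 5.7
```

```bash
python3 -c "
from h import *
st();rel([.547,.18,.01],goal(40,1))
p=ctrl.capture('side');a=p['img'][120:240,120:280];p=ctrl.capture('scene');b=p['img'][110:250,215:345]
a=cv2.resize(a,None,fx=3.6,fy=3.6,interpolation=2);b=cv2.resize(b,None,fx=3.6,fy=3.6,interpolation=2)
o=np.zeros((936,576,3),np.uint8);o[:432]=a;o[432:,:468]=b
cv2.imwrite('pics/both4.png',cv2.convertScaleAbs(cv2.resize(o,None,fx=.64,fy=.64,interpolation=3),alpha=1.7,beta=15))"
```

```text
5.825 [0.5462 0.2095 0.0114] z [ 0.003 -0.636 -0.772] y [1.    0.002 0.002] F [-5.2 11.4  1. ] q [-1.05  1.01  0.54  1.84  0.12  0.82 -0.74] 0.0853095269785226
off [-0.219  0.007  0.198] turn [ 0.002 -0.006  0.   ]
```

View pics/both4.png

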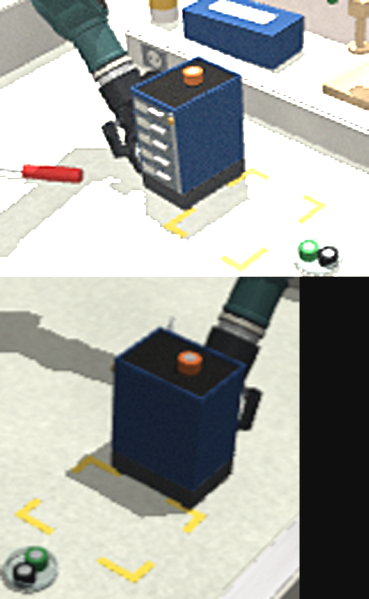

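The tower stands upright and slides, with the puck in place; the push force is 11 N. Continuing.

Call:
move_arm([
  {"offset": [-0.055, 0, 0.045], "turn": [0, 0, 0], "fingers": 1},
  {"offset": [-0.11, 0, 0.09], "turn": [0, 0, 0], "fingers": 1},
  {"offset": [-0.165, 0, 0.135], "turn": [0, 0, 0], "fingers": 1},
  {"offset": [-0.22, 0, 0.18], "turn": [0, 0, 0], "fingers": 1},
  {"offset": [-0.275, 0, 0.225], "turn": [0, 0, 0], "fingers": 1},
])

```text
clock: 6.55
tcp_pos: [0.549, 0.1752, 0.0114]
tool_rot: [0.241, 0.663, 0.668, -0.236]
force: [-1.1, 13.0, -1.8]
grip_width: 0.0854
gripper_force: 6.2
```

```bash
python3 -c "
from h import *
st();rel([.547,.14,.01],goal(40,1))"
```

```text
6.55 [0.549  0.1752 0.0114] z [ 0.009 -0.634 -0.773] y [1.    0.009 0.004] F [-1.1 13.  -1.8] q [-1.03  1.    0.56  1.88  0.14  0.76 -0.72] 0.08539424080340564
off [-0.263 -0.023  0.234] turn [ 0.006 -0.007  0.003]
```

Call:
move_arm([
  {"offset": [-0.055, 0, 0.046], "turn": [0.005, 0, 0.003], "fingers": 1},
  {"offset": [-0.11, -0.01, 0.093], "turn": [0.005, 0, 0.003], "fingers": 1},
  {"offset": [-0.165, -0.02, 0.14], "turn": [0.005, 0, 0.003], "fingers": 1},
  {"offset": [-0.22, -0.02, 0.186], "turn": [0.005, 0, 0.003], "fingers": 1},
  {"offset": [-0.275, -0.02, 0.232], "turn": [0.005, 0, 0.003], "fingers": 1},
])

```text
clock: 7.18
tcp_pos: [0.5483, 0.1394, 0.0114]
tool_rot: [0.239, 0.666, 0.666, -0.237]
force: [0.2, 12.4, -2.2]
grip_width: 0.0855
gripper_force: 6.1
```

```bash
python3 -c "
from h import *
st();rel([.547,.10,.01],goal(40,1))
for n,(c0,r0,c1,r1) in dict(scene=(210,120,320,250),side=(160,140,280,250)).items():
    p=ctrl.capture(n)
    c=cv2.convertScaleAbs(cv2.resize(p['img'][r0:r1,c0:c1],None,fx=4.5,fy=4.5,interpolation=2),alpha=1.8,beta=20)
    cv2.imwrite(f'pics/{n}5.png',c)
a=cv2.imread('pics/scene5.png');b=cv2.imread('pics/side5.png');o=np.zeros((585,1035,3),np.uint8);o[:,:495]=a;o[:495,495:]=b
cv2.imwrite('pics/c5.png',cv2.resize(o,None,fx=.77,fy=.77,interpolation=3))"
```

```text
7.175 [0.5483 0.1394 0.0114] z [ 0.003 -0.634 -0.773] y [1.    0.002 0.003] F [ 0.2 12.4 -2.2] q [-0.99  0.99  0.57  1.93  0.16  0.7  -0.7 ] 0.08547817143172697
off [-0.296 -0.013  0.26 ] turn [ 0.002 -0.007 -0.   ]
```

View pics/c5.png

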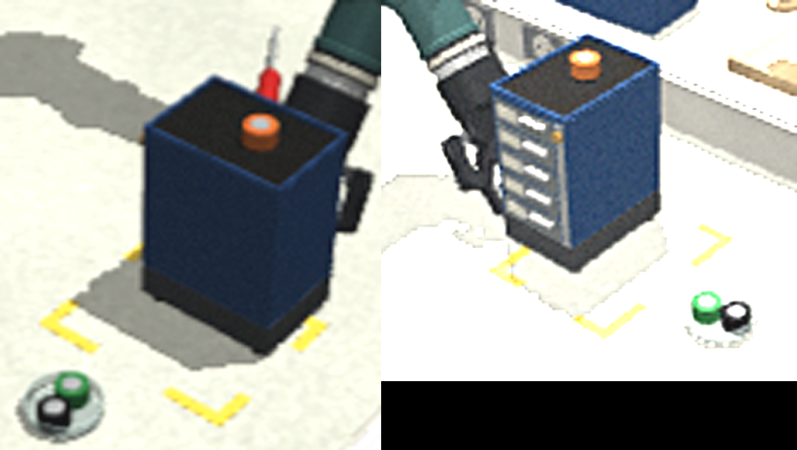

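The tower is upright and close to square, with the puck undisturbed. I'll fit its pose from these corners.

```bash
cat > fit.py <<'E'
from h import *
def fit(d):
    pc={n:ctrl.capture(n) for n in d}
    def f(v,ns): return np.concatenate([(proj(pc[n],corners(*v,[a for a,_ in d[n]]))-np.array([b for _,b in d[n]])+.5).ravel() for n in ns])
    for ns in(["scene","side"],["scene"],["side"]):
        r=least_squares(f,[.55,.08,0],args=(ns,),loss="soft_l1"); print(ns,r.x[:2].round(4),np.degrees(r.x[2]).round(1),r.fun.round(1))
E
python3 - <<'E'
from fit import *
h,l=.192,.006
fit({"scene":[((-1,-1,h),(252.1,156.4)),((-1,1,h),(271.5,142.2)),((1,-1,h),(290.8,173.4)),((1,1,h),(310.1,157.8)),((-1,-1,l),(251.6,203.7)),((1,-1,l),(286.8,221.6)),((1,1,l),(304.9,204.6))],
"side":[((-1,1,h),(191.5,165.4)),((-1,-1,h),(213.1,176.1)),((1,-1,h),(240.2,159.3)),((1,1,h),(220,150.7)),((-1,-1,l),(216.6,218.2)),((1,-1,l),(240.5,200.9)),((-1,1,l),(196.7,208.1))]})
E
```

```text
['scene', 'side'] [0.5592 0.0913] 1.2 [-0.9 -0.1 -0.3 -1.1  0.2  1.2  0.   0.2 -1.1  0.4  0.3  1.3 -0.   1.1
 -0.3 -0.9 -0.1 -1.9  0.1 -1.9 -1.  -1.6 -0.6  0.6  0.5 -0.7 -0.8  0. ]
['scene'] [0.5582 0.0939] 1.2 [-0.6 -0.7 -0.1 -1.6  0.4  0.6  0.2 -0.3 -0.8 -0.2  0.5  0.7  0.2  0.5]
['side'] [0.556  0.0863] 0.7 [-0.  -0.2  0.  -1.   0.7 -1.  -0.4 -0.9 -0.4  1.6  1.   0.3 -0.5  0.8]
```

The fit puts the tower at about (0.557, 0.090) with yaw about 1°. The bay is at x = 0.543, so I'll push the rest diagonally to bring x back.

Call:
move_arm([
  {"offset": [-0.055, -0.025, 0.046], "turn": [0, 0, 0], "fingers": 1},
  {"offset": [-0.11, -0.05, 0.093], "turn": [0, 0, 0], "fingers": 1},
  {"offset": [-0.165, -0.075, 0.14], "turn": [0, 0, 0], "fingers": 1},
  {"offset": [-0.22, -0.1, 0.186], "turn": [0, 0, 0], "fingers": 1},
  {"offset": [-0.26, -0.12, 0.22], "turn": [0, 0, 0], "fingers": 1},
])

```text
clock: 8.0
tcp_pos: [0.5378, 0.1042, 0.0115]
tool_rot: [0.24, 0.665, 0.666, -0.236]
force: [3.6, 10.2, -3.6]
grip_width: 0.0856
gripper_force: 4.9
```

```bash
python3 -c "
from h import *
st();rel([.535,.085,.01],goal(40,1))
for n,(c0,r0,c1,r1) in dict(scene=(210,120,320,250),side=(160,140,280,250)).items():
    p=ctrl.capture(n)
    c=cv2.convertScaleAbs(cv2.resize(p['img'][r0:r1,c0:c1],None,fx=4.5,fy=4.5,interpolation=2),alpha=1.8,beta=20)
    cv2.imwrite(f'pics/{n}6.png',c)
a=cv2.imread('pics/scene6.png');b=cv2.imread('pics/side6.png');o=np.zeros((585,1035,3),np.uint8);o[:,:495]=a;o[:495,495:]=b
cv2.imwrite('pics/c6.png',cv2.resize(o,None,fx=.77,fy=.77,interpolation=3))"
```

```text
8.0 [0.5378 0.1042 0.0115] z [ 0.006 -0.635 -0.773] y [1.    0.004 0.004] F [ 3.6 10.2 -3.6] q [-0.97  0.99  0.58  1.99  0.18  0.63 -0.69] 0.0855589676895586
off [-0.138 -0.028  0.133] turn [ 0.004 -0.007  0.   ]
```

View pics/c6.png

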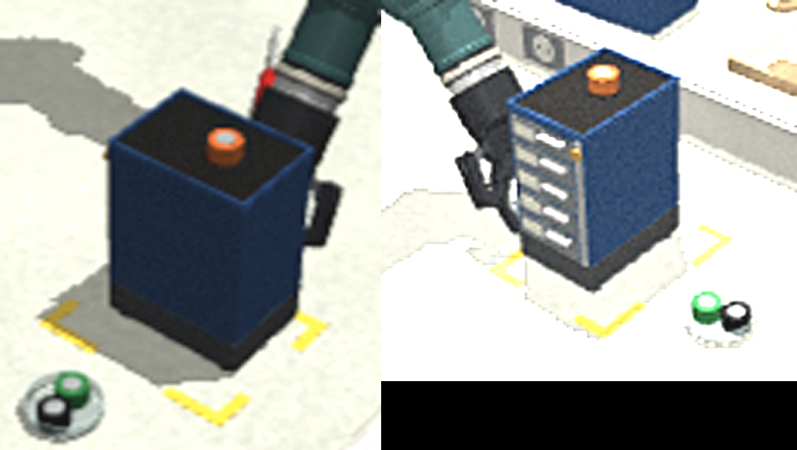

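```bash
python3 - <<'E'
from fit import *
h,l=.192,.006
fit({"scene":[((-1,-1,h),(241.7,161.8)),((-1,1,h),(262.2,146)),((1,-1,h),(280.1,178.9)),((1,1,h),(300.3,163)),((-1,-1,l),(242,209.2)),((1,-1,l),(277.2,226.8)),((1,1,l),(296,210.3))],
"side":[((-1,1,h),(196.7,169.4)),((-1,-1,h),(218.3,180.7)),((1,-1,h),(246,163.1)),((1,1,h),(224.6,154.4)),((-1,-1,l),(222,223.7)),((1,-1,l),(246,205.5)),((-1,1,l),(201,212.7))]})
E
```

```text
['scene', 'side'] [0.5497 0.0556] 0.7 [-0.8 -1.3 -0.5 -0.9  0.4  0.5  0.3 -0.4 -1.  -0.7  0.2  1.1 -0.   0.1
 -0.2 -0.5  0.5 -1.5  0.5 -1.3  0.1 -1.4 -0.6  0.6  0.7 -0.4 -0.2  0.4]
['scene'] [0.5507 0.0552] 0.8 [-0.6 -1.1 -0.3 -0.7  0.6  0.8  0.5 -0.3 -0.8 -0.5  0.4  1.3  0.2  0.3]
['side'] [0.5472 0.0538] 0.7 [-0.4  0.   0.3 -1.   0.5 -0.9  0.  -1.  -0.8  1.2  0.7  0.1 -0.3  0.9]
```

Call:
move_arm([
  {"offset": [-0.05, -0.02, 0.042], "turn": [0.003, 0, 0], "fingers": 1},
  {"offset": [-0.1, -0.04, 0.084], "turn": [0.003, 0, 0], "fingers": 1},
  {"offset": [-0.145, -0.06, 0.122], "turn": [0.003, 0, 0], "fingers": 1},
  {"offset": [-0.145, -0.06, 0.122], "turn": [0.003, 0, 0], "fingers": 1},
])

```text
clock: 8.7
tcp_pos: [0.5321, 0.0847, 0.0119]
tool_rot: [0.239, 0.665, 0.666, -0.238]
force: [3.7, 8.2, -4.2]
grip_width: 0.0852
gripper_force: 3.6
```

```bash
python3 -c "
from h import *
st();rel([.5325,.085,.01],goal(40,1))"
```

```text
8.7 [0.5321 0.0847 0.0119] z [ 0.001 -0.635 -0.772] y [1.    0.001 0.001] F [ 3.7  8.2 -4.2] q [-0.96  0.98  0.59  2.02  0.19  0.6  -0.69] 0.08517062420636683
off [0.014 0.004 0.013] turn [ 0.001 -0.006  0.   ]
```

The TCP is at the target, so I'll retreat straight back along +y and then lift.

Call:
move_arm([
  {"offset": [0.08, 0, -0.065], "turn": [0, 0, 0], "fingers": 1},
  {"offset": [0.3, 0, -0.25], "turn": [0, 0, 0], "fingers": 1},
  {"offset": [0.65, 0, -0.54], "turn": [0, 0, 0], "fingers": 1},
  {"offset": [0.9, 0, -0.75], "turn": [0, 0, 0], "fingers": 1},
  {"offset": [0.9, 0, -0.75], "turn": [0, 0, 0], "fingers": 1},
])

```text
clock: 9.32
tcp_pos: [0.5282, 0.1982, 0.0128]
tool_rot: [0.239, 0.666, 0.663, -0.245]
force: [-0.2, -0.3, -0.3]
grip_width: 0.0855
gripper_force: 0.0
```

Call:
move_arm([
  {"offset": [0.1, 0, -0.7], "turn": [0, 0, 0], "fingers": 1},
  {"offset": [0.1, 0, -1], "turn": [0, 0, 0], "fingers": 1},
  {"offset": [0.1, 0, -1], "turn": [0, 0, 0], "fingers": 1},
  {"offset": [0.1, 0, -1], "turn": [0, 0, 0], "fingers": 1},
])

```text
clock: 9.82
tcp_pos: [0.5285, 0.2637, 0.0834]
tool_rot: [0.24, 0.668, 0.66, -0.248]
force: [-1.3, -0.6, -0.1]
grip_width: 0.0857
gripper_force: 0.0
```

```bash
python3 -c "
from h import *
st()
for n,(c0,r0,c1,r1) in dict(scene=(210,120,320,250),side=(160,140,280,250)).items():
    p=ctrl.capture(n)
    for q,z in(('jar',.03),('dish',.01),('rack',0),('objective',0),('screwdriver',0)):
        t=ctrl.trace(p,q); print(n,q,np.round(t[0]['position']) if t else None)
    c=cv2.convertScaleAbs(cv2.resize(p['img'][r0:r1,c0:c1],None,fx=4.5,fy=4.5,interpolation=2),alpha=1.8,beta=20)
    cv2.imwrite(f'pics/{n}7.png',c)
a=cv2.imread('pics/scene7.png');b=cv2.imread('pics/side7.png');o=np.zeros((585,1035,3),np.uint8);o[:,:495]=a;o[:495,495:]=b
cv2.imwrite('pics/c7.png',cv2.resize(o,None,fx=.77,fy=.77,interpolation=3))"
```

```text
9.825 [0.5285 0.2637 0.0834] z [-0.015 -0.647 -0.762] y [ 1.    -0.015 -0.007] F [-1.3 -0.6 -0.1] q [-1.13  0.92  0.56  1.77  0.11  1.01 -0.75] 0.08570624943812613
scene jar [172. 365.]
scene dish [236. 227.]
scene rack [326. 139.]
scene objective [149. 286.]
scene screwdriver [150. 287.]
side jar None
side dish [232. 255.]
side rack [279. 365.]
side objective [297. 307.]
side screwdriver [194. 141.]
```

View pics/c7.png

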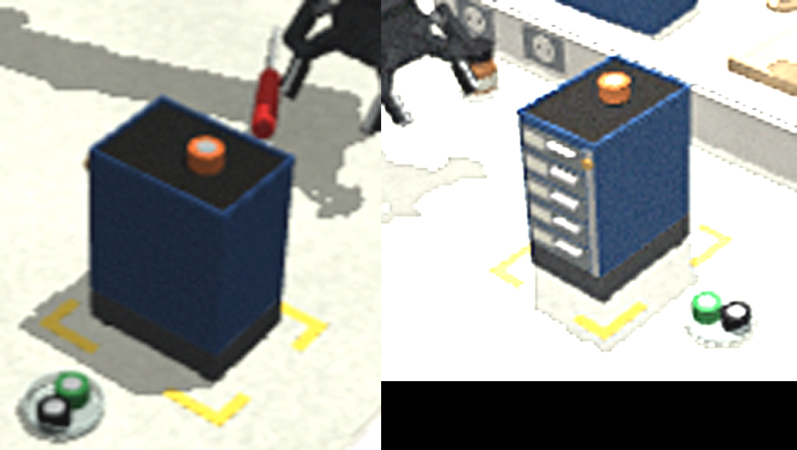

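The picture shows the tower within the four tape corners, the puck in place and the gripper clear. One last pose fit.

```bash
python3 - <<'E'
from fit import *
h,l=.192,.006
fit({"scene":[((-1,-1,h),(236.3,162.4)),((-1,1,h),(257,148)),((1,-1,h),(274.6,181.5)),((1,1,h),(294.6,165.6)),((-1,-1,l),(236.6,210.9)),((1,-1,l),(271.5,229.7)),((1,1,l),(290.5,211.8))],
"side":[((-1,1,h),(199.8,172)),((-1,-1,h),(221.5,182.7)),((1,-1,h),(249.2,165.1)),((1,1,h),(228.4,155.9)),((-1,-1,l),(224.6,226.6)),((1,-1,l),(248.9,207.5)),((-1,1,l),(203.6,216.2))]})
# direct: plinth-bottom edge vs the tape, segmentation overlap of predicted footprints
for n in("scene","side"):
    p=ctrl.capture(n); hs=cv2.cvtColor(p["img"],cv2.COLOR_BGR2HSV); m=(hs[...,0]>95)&(hs[...,0]<125)&(hs[...,1]>110)|(p["img"].max(2)<70)
    best=[]
    for x in np.arange(.53,.562,.002):
        for y in np.arange(.025,.05,.002):
            for a in np.radians([-2,-1,0,1,2]):
                P=proj(p,corners(x,y,a,[(i,j,z) for i in(-1,1) for j in(-1,1) for z in(.006,.192)]))
                hull=cv2.convexHull((P*16).round().astype(np.int32)); t=np.zeros(m.shape,np.uint8); cv2.fillConvexPoly(t,hull,1,shift=4)
                k=cv2.dilate(t,np.ones((5,5)))>0   # ring only
                best.append(((m&(k&(t==0))).sum()+((~m)&(t>0)).sum(),x,y,np.degrees(a)))
    best.sort(); print(n,np.mean(best[:12],0).round(4),best[0])
E
```

```text
['scene', 'side'] [0.5439 0.0368] 0.4 [-1.1  0.2 -0.5 -0.9 -0.1  0.4  0.6 -0.7 -0.8 -0.2  0.4  0.8  0.5  1.1
 -0.7 -0.5  0.2 -0.7  0.6 -0.8 -0.7 -0.7 -0.5  0.8  0.8  0.4 -0.3 -0.4]
['scene'] [0.5437 0.0378] 0.2 [-1.  -0.  -0.2 -1.1 -0.   0.3  0.7 -0.8 -0.7 -0.5  0.4  0.6  0.6  1. ]
['side'] [0.5431 0.0356] 0.5 [-0.6 -0.3  0.4 -0.4  0.7 -0.6 -0.7 -0.5 -0.4  1.1  0.9  0.6 -0.2 -0.1]
scene [2.303333e+02 5.448000e-01 3.570000e-02 6.667000e-01] (np.int64(217), np.float64(0.544), np.float64(0.03700000000000001), np.float64(2.0))
side [5.151667e+02 5.435000e-01 3.670000e-02 1.250000e+00] (np.int64(510), np.float64(0.544), np.float64(0.03700000000000001), np.float64(2.0))
```

```bash
python3 -c "
from rig import ctrl
print(ctrl.finish_job())"
```

```text
the job is handed in; nothing more can be done
None
```

The tower was pushed onto the marked spot and the job is handed in: it stands upright within about 2 mm of the bay centre and about 1° of square, the specimen is still on top, no sign that anything else moved, and the arm is clear.

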